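Pass the blue pot through the one-way flap

ROBOT

A 6-joint arm with a two-finger parallel gripper is mounted at the origin on the work surface. World frame = base frame: x ahead of the robot, y to its left, z up, the work surface at z = 0. Lengths are in m, angles in rad, forces in N, time in s.
With the tool pointing down it reaches from about 0.25 to 0.775 m from the base axis. Payload 4 kg.
Tool frame: the origin (TCP) lies at the very end of the fingers, on their centre line; the grasp point (between the pads) lies 19 mm behind it (r.hold_point_z is the distance from the TCP to the grasp point, in m); z points along the fingers, y is the direction in which the jaws open and shut (so a half turn about z gives the same grasp; the last joint's range is limited). The gripper opens to 94 mm and grips with 3 to 60 N. Pads are 16 mm wide; open, the fingers measure 119 mm over their backs; the gripper's body (75 mm by 177 mm) begins 78 mm behind the grasp point.
Start: joints at [-1.324, 0.087, 1.371, -0, 1.684, -0.103], TCP at [0.188, -0.517, 0.206] pointing down, gripper open.
Joint ranges: [-3.1, 3.1], [-0.76, 2.03], [0.27, 2.55], [-1.08, 4.22], [0.17, 2.65], [-2.57, 2.57]. Speed limits (rad/s): [2.79, 2.79, 3.14, 3.14, 3.14, 3.14].

INTERFACE

Orientations are given as a rotation vector (axis times angle).
In Python, from plant import r gives the robot as it stands.
- The arm moves only by the tool servo_tool, never from a script. Its argument "commands" is a list of rows, each a list of 5 numbers: the shift along the world's x, y, z in m, then the turn about the world's z in rad, then the finger opening in m, from 0 to 0.094. A call has 1 to 10 rows; each row shifts and turns the commanded pose from where the row before left it; what a row does not reach is not made up. A row lasts 1/10 s, in which the tool goes at most 50 mm and 8.59 degrees, less where a joint would pass 70% of its speed; a pose out of reach is approached as far as the arm can. A call with a gripper value outside its range is refused whole. The fingers move at their own pace and stop on an object; the grip force is fixed at half the most. Time passes only in rows, so rows that do not move let the fingers close. It gives the time, the measured TCP pose, the force and the opening at its end, in the units of the state.
- r.read_state(): the state, without advancing time (a new reading comes with each control period).
- r.grab_frame(name): name is "side" or "top" or "wrist"; returns a dict with "image" (480x640x3 uint8, red, green, blue), "intrinsics" (3x3 intrinsics, pixels), "dist" ([k1, k2, p1, p2, k3] as OpenCV has them; the pictures are not rectified), "eye" and "orientation" of the camera in the world. Camera axes: x right, y up, looking along -z (the intrinsics and any distortion apply to the point x, -y, -z); pixel columns grow to the right and rows downward; lengths in m; the calibration is good to about 2 mm. A picture is of the moment at which its call begins. There is no depth.
- r.job_done(): hands the job in, once; it reports no verdict.
The state is a dict: "time_s": time; "joint_positions": joint angles; "qd": joint speeds; "tau": joint torques, N m; "position": TCP position; "tcp_rot": TCP orientation; "contact_force": force on the tool from outside, world axes, zero at the start; "wrist_torque": the same for the moment, N m; "opening": finger opening in m.
Only numpy, scipy, OpenCV 4.12 (cv2) and the standard library are available. Lean on these libraries where they do the work, as an engineer would, in place of code of your own. Each camera call takes 0.05 s, during which the arm holds its last target.

TASK

Stand the blue glazed pot upright on the white entry board of the wooden lane, in front of the yellow one-way flap, then push it along the board through the flap, far enough into the pen that the flap springs fully shut behind it. Leave the pot standing upright in the pen, and leave the terracotta pot where it is.

Things in the scene. Friction and masses are not known exactly. Their poses are not given: they have to be found in the camera images.
- blue_pot_mid (a point): Centre (half-way up, 25 mm above its foot) of the blue glazed plant pot: square, 50 x 50 mm and 50 mm tall, open on top with 6 mm walls, about 0.16 kg, loose, standing upright on the bench. Its x and y axes are square to its sides, z up. It can be gripped across either pair of sides.
- clay_pot_mid (a point): Centre (half-way up) of the terracotta pot, of the same shape and size as the blue one; loose. A bystander: leave it alone.
- lane: Open wooden lane, white base, fixed. Origin: bench level, flap plane, mid-gateway; x = pushing direction, z up. Board top z=12 mm, 150 wide, x -150 to 225. Entry x -150 to -40: bare, no walls. Then flared wings (top z=42) and posts (x -16 to -4, top z=58), gateway y -45 to 45. Pen: inside x 0 to 215, y -45 to 58, wall tops z=52, end closed. Nothing overhead: closed fingers can pass through behind the pot.
- flap (a joint): Angle of the yellow flap: upright 5 mm leaf, top at z=54 mm, hinged at lane x=0, y=52 mm, reaching to y=-42. 0 = shut across the lane; positive = swung into the pen, up to 1.5 rad. A light spring (0.01 N m shut, 0.03 open) shuts it; a stop bars it from swinging towards the entry. It sweeps the pen to x=95 mm, so it shuts only once pot and fingers are past that or lifted out.
There are look-alikes about, which are no part of the job. Of the things shaped like the part that bears blue_pot_mid, the blue one is meant.

How it is judged:
On the way, in this order (a step that is already met when the one before it is completed fails the run):
1. the blue pot stands upright on the entry board in front of the shut flap (x of blue_pot_mid in the frame of lane between -0.15 and -0.02 m and y of blue_pot_mid in the frame of lane between -0.06 and 0.06 m and z of blue_pot_mid in the frame of lane between 0.03 and 0.044 m and angle between blue_pot_mid's own z axis and vertical below 0.17 rad and value of joint flap below 0.1 rad), for 0.2 s.
2. the pot, low on the board, passes the gateway and swings the flap open (x of blue_pot_mid in the frame of lane between 0 and 0.08 m and y of blue_pot_mid in the frame of lane between -0.045 and 0.058 m and z of blue_pot_mid in the frame of lane between 0.028 and 0.05 m and value of joint flap above 0.3 rad), for 0.05 s.
At the end, for the whole second after the job is handed in: The blue pot is in the pen, its centre more than 100 mm past the flap's plane, upright within 10 degrees on the board, at rest and released; the flap is shut behind it (within 0.08 rad) (x of blue_pot_mid in the frame of lane between 0.1 and 0.2 m and y of blue_pot_mid in the frame of lane between -0.04 and 0.05 m and z of blue_pot_mid in the frame of lane between 0.03 and 0.044 m and angle between blue_pot_mid's own z axis and vertical below 0.17 rad and value of joint flap below 0.08 rad and linear speed of blue_pot below 0.02 m/s); the robot touches nothing.
It fails at once if the terracotta pot is moved by more than 20 mm (distance of clay_pot_mid from where it was at the start of the episode above 0.02 m).
It fails at once if the blue pot is tipped over (more than 45 degrees) (angle between blue_pot_mid's own z axis and vertical above 0.785 rad).
It also fails if it takes over 45 s, if anything falls off the work surface, if the arm or the gripper's body presses on something with over 40 N, if the wrist force passes 120 N, or if a joint passes its speed limit or range.

## Working session

There is one attempt and no reset: what is moved stays moved. The work goes in short steps, Python scripts to look and compute and a tool call to move; the robot and the scene stay as the last step left them, time stands still between calls to the robot, and variables do not carry over. Pictures are saved under pics/ and viewed, and the job is handed in when it is done.

Besides the shell and the picture viewer there is one more tool, called after "Call:" by a JSON object that holds its "api" and its "payload". servo_tool: Moves the arm, as the interface text tells. Its arguments: {"type":"object","properties":{"commands":{"type":"array","items":{"type":"array","items":{"type":"number"}}}},"required":["commands"]}

```bash
mkdir -p pics; ls; python3 - <<'E'
from plant import r
import cv2,pickle
d={}
for n in ["top","side","wrist"]:
    f=r.grab_frame(n); d[n]=f
    cv2.imwrite(f"pics/{n}0.png",f["image"][:,:,::-1])
    print(n,f["eye"],f["orientation"],f["intrinsics"],f["dist"])
pickle.dump(d,open("f0.pkl","wb"))
print(r.read_state())
E
```

```text
pics
top [ 0.41817958 -0.06032778  0.88291842] [ 0.10153212 -0.07811272 -1.58430083] [[544.31196129   0.         321.52162882]
 [  0.         544.31196129 239.52142744]
 [  0.           0.           1.        ]] [-0.10342204  0.          0.          0.          0.        ]
side [0.47693121 0.4946401  0.62611886] [ 0.02694619 -1.11846406 -2.85667181] [[562.83150407   0.         322.16706751]
 [  0.         562.83150407 234.03004925]
 [  0.           0.           1.        ]] [-0.07709146  0.          0.          0.          0.        ]
wrist [ 0.26720624 -0.48833297  0.38272772] [-0.25069705  0.17780028 -1.21202713] [[331.91976405   0.         320.94751065]
 [  0.         331.91976405 233.14465631]
 [  0.           0.           1.        ]] [-0.02969553  0.          0.          0.          0.        ]
{'time_s': 0.15, 'joint_positions': array([-1.32408513e+00,  8.78065447e-02,  1.37188304e+00, -2.25559957e-05,
        1.68360173e+00, -1.03094381e-01]), 'qd': array([ 0.00062827, -0.00144805, -0.00614658,  0.00185627, -0.00012473,
        0.00124183]), 'tau': array([ 1.57426613e-03, -3.40645444e+01, -3.02794611e+01,  7.18232570e-02,
        3.04852123e-02, -1.15859020e-04]), 'position': array([ 0.18838236, -0.51628937,  0.20457361]), 'tcp_rot': array([-3.09199664e+00, -5.46377671e-01,  2.26434726e-04]), 'contact_force': array([ 0.07774595, -0.0982692 , -0.81102943]), 'wrist_torque': array([0.00434141, 0.01280288, 0.0107379 ]), 'opening': 0.09384634175971412}
```

View pics/top0.png

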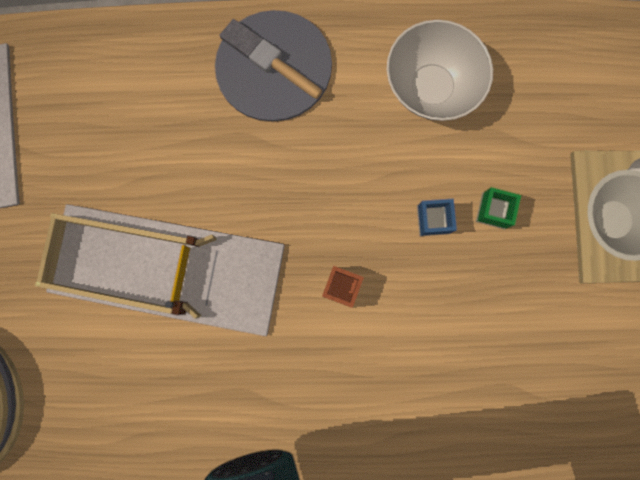

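View pics/side0.png

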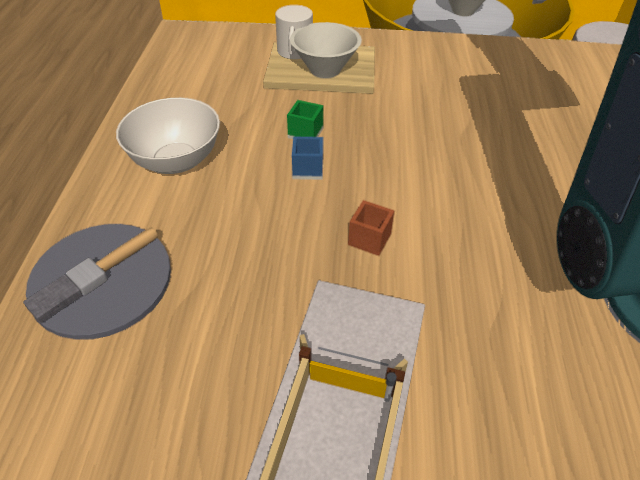

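```bash
cat > h.py <<'E'
import numpy as np,cv2
from scipy.spatial.transform import Rotation as R
def ray(f,px):
    p=cv2.undistortPoints(np.array(px,float).reshape(-1,1,2),f["intrinsics"],np.array(f["dist"],float)).reshape(-1,2)
    d=np.c_[p[:,0],-p[:,1],-np.ones(len(p))]
    return np.array(f["eye"]),d@R.from_rotvec(f["orientation"]).as_matrix().T
def onz(f,px,z):
    e,d=ray(f,px); return e+d*((z-e[2])/d[:,2])[:,None]
def blob(f,lo,hi,amin=60):
    hsv=cv2.cvtColor(f["image"],cv2.COLOR_RGB2HSV)
    m=cv2.inRange(hsv,np.array(lo),np.array(hi))
    c,_=cv2.findContours(m,cv2.RETR_EXTERNAL,cv2.CHAIN_APPROX_NONE)
    return [x for x in sorted(c,key=cv2.contourArea,reverse=True) if cv2.contourArea(x)>amin]
E
python3 - <<'E'
import pickle; from h import *
d=pickle.load(open("f0.pkl","rb")); f=d["top"]
for nm,lo,hi in [("blue",(100,110,40),(125,255,255)),("clay",(0,120,40),(12,255,255)),("green",(45,110,30),(85,255,255)),("yellow",(20,200,100),(30,255,255))]:
    for n in ["top","side"]:
        for c in blob(d[n],lo,hi)[:3]:
            print(nm,n,cv2.contourArea(c),np.round(cv2.minAreaRect(c),1) if 0 else cv2.minAreaRect(c), cv2.boundingRect(c))
im=f["image"][:,:,::-1]; s=d["side"]["image"][:,:,::-1]
a=cv2.resize(im[180:320,320:540],None,fx=3.5,fy=3.5,interpolation=cv2.INTER_CUBIC)
cv2.imwrite("pics/crop_pots.png",a)
cv2.imwrite("pics/crop_lane.png",cv2.resize(im[190:345,30:300],None,fx=2.9,fy=2.9,interpolation=cv2.INTER_CUBIC))
cv2.imwrite("pics/crop_side.png",cv2.resize(s[90:270,260:440],None,fx=3.3,fy=3.3,interpolation=cv2.INTER_CUBIC))
E
```

```text
blue top 986.0 ((436.87054443359375, 216.817626953125), (31.829050064086914, 34.12994384765625), 85.60128784179688) (419, 200, 36, 34)
blue side 1037.5 ((306.5, 155.5), (37.0, 29.0), 90.0) (292, 137, 30, 38)
clay top 1025.5 ((342.5566711425781, 286.2525634765625), (32.95427703857422, 33.52864456176758), 21.037511825561523) (322, 266, 42, 41)
clay top 72.5 ((177.0576934814453, 307.2884521484375), (11.96308422088623, 11.7669677734375), 78.69007110595703) (172, 301, 13, 13)
clay side 1725.5 ((369.9000244140625, 227.3000030517578), (42.37451934814453, 47.43416213989258), 18.43494987487793) (348, 200, 46, 55)
clay side 93.0 ((395.0294494628906, 374.3823547363281), (17.70509910583496, 10.429031372070312), 14.03624439239502) (387, 368, 18, 14)
clay side 88.0 ((304.8269348144531, 353.36541748046875), (11.178620338439941, 13.335897445678711), 11.309932708740234) (299, 346, 12, 16)
green top 1195.5 ((499.5294494628906, 207.38235473632812), (37.107948303222656, 35.410194396972656), 14.03624439239502) (479, 188, 42, 40)
green side 1059.0 ((304.5, 118.0), (36.0, 35.0), 90.0) (287, 100, 36, 37)
yellow top 84.0 ((177.81814575195312, 272.96240234375), (2.735175848007202, 55.31132507324219), 11.689369201660156) (172, 246, 13, 55)
yellow side 4490.5 ((286.5, 14.5), (29.0, 255.0), 90.0) (159, 0, 256, 30)
yellow side 3105.0 ((567.5, 19.5), (39.0, 137.0), 90.0) (499, 0, 138, 40)
yellow side 1307.0 ((346.5882568359375, 378.6470642089844), (80.5218276977539, 17.947635650634766), 14.03624439239502) (309, 361, 78, 37)
```

View pics/crop_pots.png

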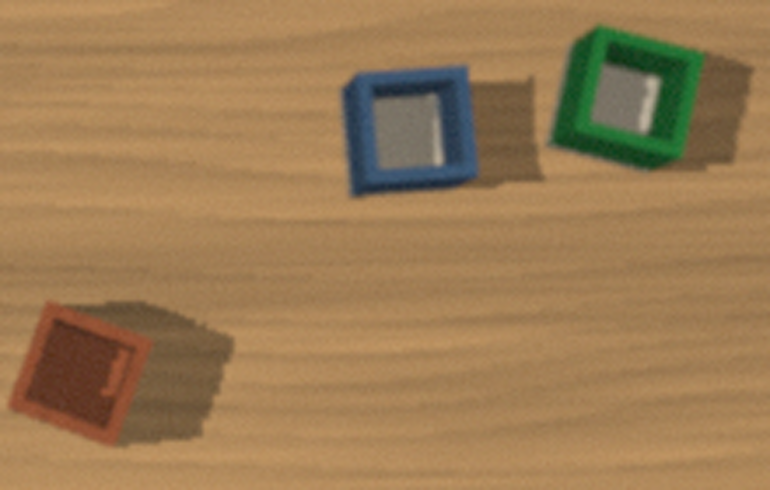

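View pics/crop_lane.png

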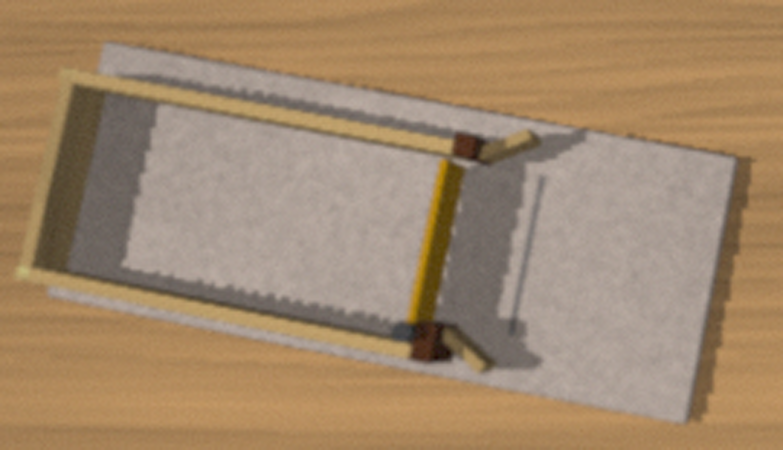

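View pics/crop_side.png

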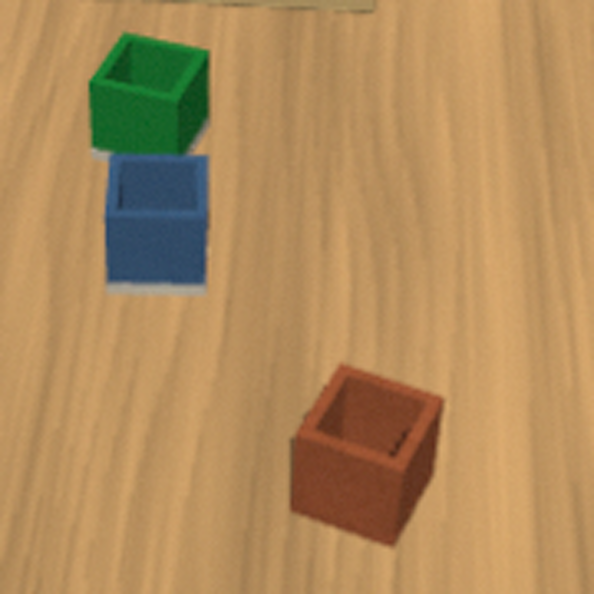

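```bash
python3 - <<'E'
import pickle; from h import *
d=pickle.load(open("f0.pkl","rb")); f=d["top"]
def c(pts,s,o): return np.array(pts)/s+np.array(o)
b=onz(f,c([(362,73),(468,67),(476,178),(372,188)],3.5,(320,180)),.05)
print("blue rim",b.round(4).tolist(),b.mean(0),[np.linalg.norm(b[i]-b[i-1]).round(4) for i in range(4)])
e=[b[i]-b[i-1] for i in range(4)]; print([np.degrees(np.arctan2(v[1],v[0])).round(1) for v in e])
k=onz(f,c([(50,303),(152,341),(114,445),(10,408)],3.5,(320,180)),.05); print("clay",k.mean(0),[np.linalg.norm(k[i]-k[i-1]).round(4) for i in range(4)])
g=onz(f,c([(602,27),(702,52),(682,135),(590,122)],3.5,(320,180)),.05); print("green",g.mean(0))
l=onz(f,c([(735,157),(687,421),(48,295),(103,44)],2.9,(30,190)),.012)
print("lane",l.round(4).tolist(),[np.linalg.norm(l[i]-l[i-1]).round(4) for i in range(4)])
# entry edge mid l0,l1 ; far l2,l3
A=(l[0]+l[1])/2;B=(l[2]+l[3])/2;u=(B-A)/np.linalg.norm(B-A)
print("yaw",np.degrees(np.arctan2(u[1],u[0])),"edgeyaw",[np.degrees(np.arctan2(v[1],v[0])) for v in (l[2]-l[1],l[3]-l[0])], np.degrees(np.arctan2(*(l[0]-l[1])[[1,0]])))
M=l.mean(0); o=M-u*.0375; o[2]=0; yaw=np.arctan2(u[1],u[0])
print("origin",o)
np.save("lane.npy",[o[0],o[1],yaw])
fl=onz(f,c([(452,160),(422,322)],2.9,(30,190)),.054)
po=onz(f,c([(468,147),(430,342)],2.9,(30,190)),.058)
ln=onz(f,c([(542,178),(513,333)],2.9,(30,190)),.012)
v=np.array([-u[1],u[0]])
for n,q in(("flap",fl),("posts",po),("line",ln),("clay",k.mean(0)[None])):
  w=q[:,:2]-o[:2]; print(n,np.c_[w@u[:2],w@v].round(4).tolist())
# side cross-check of blue pot rim
s=d["side"]; q=onz(s,c([(113,157),(208,157),(207,213),(106,213)],3.3,(260,90)),.05); print("blue side",q.round(4).tolist(),q.mean(0))
E
```

```text
blue rim [[0.5717, -0.208, 0.05], [0.5737, -0.2555, 0.05], [0.5239, -0.2569, 0.05], [0.5201, -0.2105, 0.05]] [ 0.54734977 -0.23269803  0.05      ] [np.float64(0.0516), np.float64(0.0476), np.float64(0.0499), np.float64(0.0466)]
[np.float64(2.8), np.float64(-87.5), np.float64(-178.5), np.float64(94.6)]
clay [ 0.44047908 -0.08076663  0.05      ] [np.float64(0.049), np.float64(0.0475), np.float64(0.0482), np.float64(0.0479)]
green [ 0.56505654 -0.33473762  0.05      ]
lane [[0.5116, 0.0134, 0.012], [0.3667, 0.0409, 0.012], [0.4387, 0.4079, 0.012], [0.5831, 0.3802, 0.012]] [np.float64(0.3737), np.float64(0.1476), np.float64(0.374), np.float64(0.147)]
yaw 78.94026230897889 edgeyaw [np.float64(78.90124823947332), np.float64(78.97930677694313)] -10.738419480697884
origin [0.46781378 0.17379384 0.        ]
flap [[-0.0045, -0.0418], [-0.006, 0.0455]]
posts [[-0.0127, -0.0499], [-0.0135, 0.0547]]
line [[-0.0449, -0.0432], [-0.0458, 0.0441]]
clay [[-0.2551, -0.022]]
blue side [[0.5733, -0.2502, 0.05], [0.5257, -0.2543, 0.05], [0.5229, -0.2101, 0.05], [0.5719, -0.2059, 0.05]] [ 0.54844231 -0.23011536  0.05      ]
```

Pots in the top view: terracotta (343,286), blue (437,217) and green (500,208). The enlarged crop confirms the blue one is meant; green is the look-alike and terracotta the bystander. The rim measures 47–52 mm per side, its centre is (0.548, -0.232), and side and top views agree within 3 mm. The board measures 374 x 147 mm, against 375 x 150 given. The flap is at the yellow bar, top-view pixels (181,274).

Call:
{"api": "servo_tool", "payload": {"commands": [[0.03,0.024,0,0.105,0.09],[0.03,0.024,0,0.105,0.09],[0.03,0.024,0,0.105,0.09],[0.03,0.024,0,0.105,0.09],[0.03,0.024,0,0.105,0.09],[0.03,0.024,0,0.105,0.09],[0.03,0.024,0,0.105,0.09],[0.03,0.024,0,0.105,0.09],[0.03,0.024,0,0.105,0.09],[0.03,0.024,0,0.105,0.09]]}}

```text
time_s: 1.15
position: [0.4894, -0.2754, 0.2051]
tcp_rot: [-2.398, -2.029, 0.0]
contact_force: [-0.0, 0.3, -1.0]
opening: 0.0898
```

Call:
{"api": "servo_tool", "payload": {"commands": [[0.03,0.022,0,0.105,0.09],[0.03,0.022,-0.02,0.11,0.09],[0,0,-0.03,0,0.09],[0,0,0,0,0.09]]}}

```text
time_s: 1.55
position: [0.5464, -0.2304, 0.1497]
tcp_rot: [-2.163, -2.264, 0.005]
contact_force: [-1.6, -0.2, -0.2]
opening: 0.09
```

```bash
cat > st.py <<'E'
from plant import r
from h import *
import sys
s=r.read_state(); m=R.from_rotvec(s["tcp_rot"]).as_matrix()
o=np.load("lane.npy"); c,sn=np.cos(o[2]),np.sin(o[2]); w=s["position"][:2]-o[:2]
print(s["time_s"],s["position"].round(4),"jaw",np.degrees(np.arctan2(m[1,1],m[0,1])).round(1),"z",m[:,2].round(3),"lane",(w@[c,sn]).round(4),(w@[-sn,c]).round(4),"F",s["contact_force"].round(1),"op",round(s["opening"],4),"j",s["joint_positions"].round(2))
for n in sys.argv[2:]:
    cv2.imwrite(f"pics/{n}{sys.argv[1]}.png",r.grab_frame(n)["image"][:,:,::-1])
E
python3 st.py 1 wrist
```

```text
1.55 [ 0.5464 -0.2304  0.1497] jaw 2.6 z [-0.01   0.005 -1.   ] lane -0.3816 -0.1547 F [-1.6 -0.2 -0.2] op 0.09 j [-0.49  0.21  1.35 -0.    1.6  -0.54]
```

View pics/wrist1.png

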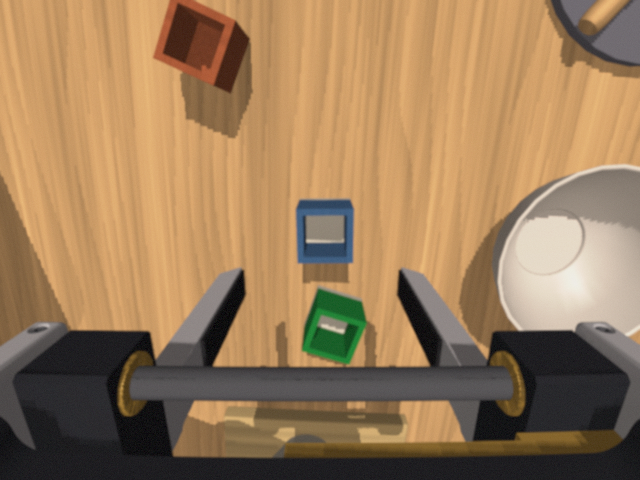

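The wrist view shows the blue pot's rim, pixels (297–353, 208–262), square to the jaws. The green pot is at (335,325). I'll cross-check the centre before going down.

```bash
python3 - <<'E'
from plant import r
from h import *
f=r.grab_frame("wrist")
q=onz(f,[(298,210),(353,210),(352,262),(298,262)],.05);print(q.round(4).tolist(),q.mean(0))
E
```

```text
[[0.5261, -0.2118, 0.05], [0.5736, -0.2096, 0.05], [0.5761, -0.2576, 0.05], [0.5273, -0.2599, 0.05]] [ 0.5507562  -0.23472254  0.05      ]
```

Call:
{"api": "servo_tool", "payload": {"commands": [[0.0025,-0.002,-0.03,0,0.09],[0,0,-0.03,0,0.09],[0,0,-0.03,0,0.09],[0,0,-0.025,0,0.09],[0,0,-0.02,0,0.09],[0,0,0,0,0.09],[0,0,0,0,0.09]]}}

```text
time_s: 2.35
position: [0.5516, -0.2359, 0.0224]
tcp_rot: [2.172, 2.267, 0.001]
contact_force: [0.9, -0.0, 0.0]
opening: 0.0899
```

Call:
{"api": "servo_tool", "payload": {"commands": [[0,0,0,0,0.04],[0,0,0,0,0.04],[0,0,0,0,0.04],[0,0,0,0,0.04],[0,0,0,0,0.04],[0,0,0,0,0.04],[0,0,0,0,0.04],[0,0,0,0,0.04]]}}

```text
time_s: 3.15
position: [0.5507, -0.2347, 0.0206]
tcp_rot: [-2.172, -2.269, 0.001]
contact_force: [-2.7, -0.0, 2.2]
opening: 0.0498
```

```bash
python3 st.py 2
```

```text
3.15 [ 0.5507 -0.2347  0.0206] jaw 2.5 z [-0.001  0.    -1.   ] lane -0.385 -0.1597 F [-2.7 -0.   2.2] op 0.0498 j [-0.5   0.3   1.5  -0.    1.34 -0.54]
```

Call:
{"api": "servo_tool", "payload": {"commands": [[0,0,0.025,0,0.04],[0,0,0.035,0,0.04],[0,0.01,0.03,0,0.04],[0,0.03,0,-0.03,0.04],[-0.01,0.035,0,-0.03,0.04],[-0.015,0.04,0,-0.03,0.04],[-0.015,0.04,0,-0.03,0.04],[-0.015,0.04,0,-0.03,0.04],[-0.015,0.04,0,-0.03,0.04],[-0.015,0.04,0,-0.03,0.04]]}}

```text
time_s: 4.15
position: [0.4651, 0.0419, 0.1098]
tcp_rot: [-2.399, -2.027, -0.001]
contact_force: [-0.1, 0.2, -2.3]
opening: 0.0496
```

Call:
{"api": "servo_tool", "payload": {"commands": [[-0.01,0.03,0,-0.026,0.04],[-0.005,0.015,0,0,0.04],[0,0,0,0,0.04],[0,0,0,0,0.04]]}}

```text
time_s: 4.55
position: [0.451, 0.0852, 0.1101]
tcp_rot: [2.423, 1.999, -0.001]
contact_force: [0.4, 1.0, -2.5]
opening: 0.0497
```

```bash
python3 st.py 3 top wrist
```

```text
4.55 [0.451  0.0852 0.1101] jaw -10.9 z [-0.    -0.001 -1.   ] lane -0.0902 -0.0005 F [ 0.4  1.  -2.5] op 0.0497 j [ 0.06 -0.08  1.73 -0.    1.49  0.25]
```

View pics/wrist3.png

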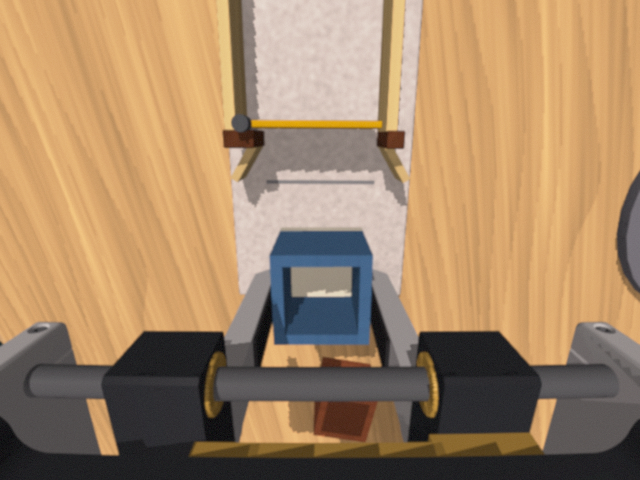

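The pot is held and centred ahead of the gateway, with the flap at (315,124) and the posts at (243,139) and (391,139). It is square to the lane, so I'll lower it and release.

Call:
{"api": "servo_tool", "payload": {"commands": [[0,0,-0.03,0,0.04],[0,0,-0.025,0,0.04],[0,0,-0.013,0,0.04],[0,0,-0.005,0,0.04],[0,0,-0.004,0,0.04],[0,0,0,0,0.04],[0,0,0,0,0.04]]}}

```text
time_s: 5.35
position: [0.4519, 0.0853, 0.0346]
tcp_rot: [2.423, 1.997, 0.003]
contact_force: [0.5, -0.2, -2.2]
opening: 0.0497
```

```bash
python3 st.py 4
```

```text
5.35 [0.4519 0.0853 0.0346] jaw -11.0 z [ 0.002  0.    -1.   ] lane -0.0899 -0.0014 F [ 0.5 -0.2 -2.2] op 0.0497 j [ 0.06 -0.01  1.82 -0.    1.33  0.26]
```

Call:
{"api": "servo_tool", "payload": {"commands": [[0,0,-0.001,0,0.04],[0,0,-0.001,0,0.04],[0,0,0,0,0.06],[0,0,0,0,0.07],[0,0,0,0,0.07],[0,0,0.02,0,0.07],[0,0,0.03,0,0.07],[0,0,0.03,0,0.07],[-0.006,-0.03,0.02,0,0.07],[-0.006,-0.03,0,0,0.02]]}}

```text
time_s: 6.35
position: [0.4412, 0.0249, 0.1354]
tcp_rot: [2.418, 1.998, 0.009]
contact_force: [1.1, -0.4, -0.2]
opening: 0.0645
```

```bash
python3 st.py 5 side top
```

```text
6.35 [0.4412 0.0249 0.1354] jaw -10.9 z [ 0.008 -0.001 -1.   ] lane -0.1512 -0.0025 F [ 1.1 -0.4 -0.2] op 0.0645 j [-0.07 -0.14  1.73 -0.    1.54  0.12]
```

View pics/side5.png

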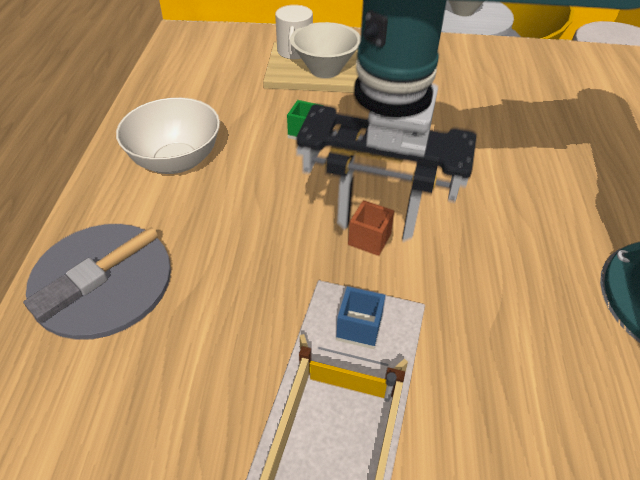

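View pics/top5.png

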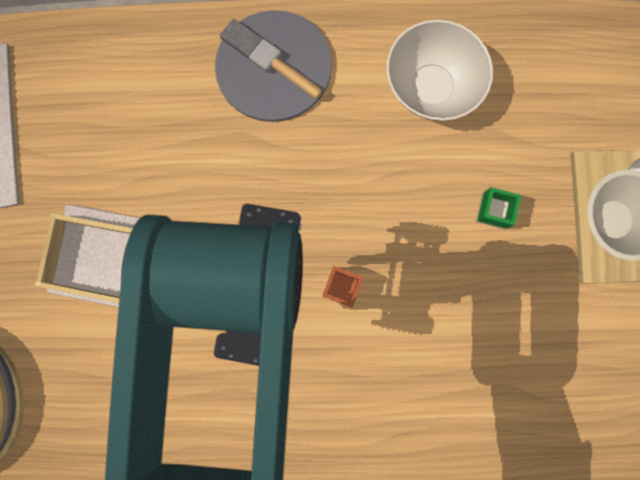

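The side view shows the blue pot upright on the entry board at (360,315), the flap shut, and the terracotta pot untouched at (371,228). Next I'll close the fingers, go down behind the pot and push.

Call:
{"api": "servo_tool", "payload": {"commands": [[-0.002,0,0,0,0],[0,0,0,0,0],[0,0,0,0,0],[0,0,0,0,0],[0,0,-0.03,0,0],[0,0,-0.03,0,0],[0,0,-0.03,0,0],[0,0,-0.014,0,0],[0,0,-0.007,0,0],[0,0,0,0,0]]}}

```text
time_s: 7.45
position: [0.4363, 0.0256, 0.0196]
tcp_rot: [-2.422, -1.998, 0.002]
contact_force: [-0.3, -0.8, 0.8]
opening: 0.0003
```

```bash
python3 st.py 6 wrist side
```

```text
7.45 [0.4363 0.0256 0.0196] jaw -11.0 z [-0.002  0.    -1.   ] lane -0.1514 0.0025 F [-0.3 -0.8  0.8] op 0.0003 j [-0.07 -0.05  1.89  0.    1.3   0.12]
```

View pics/wrist6.png

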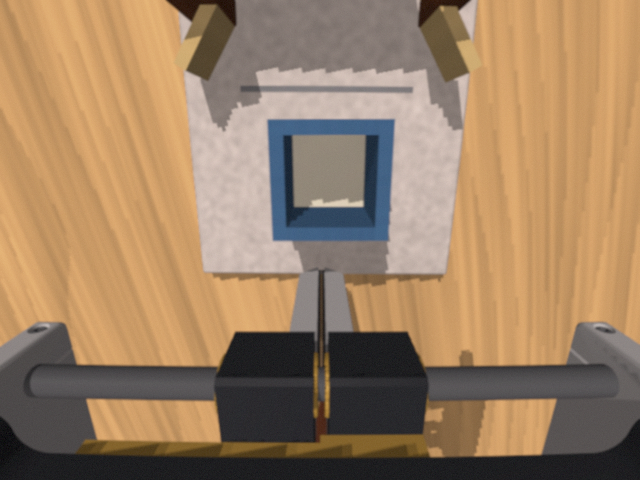

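View pics/side6.png

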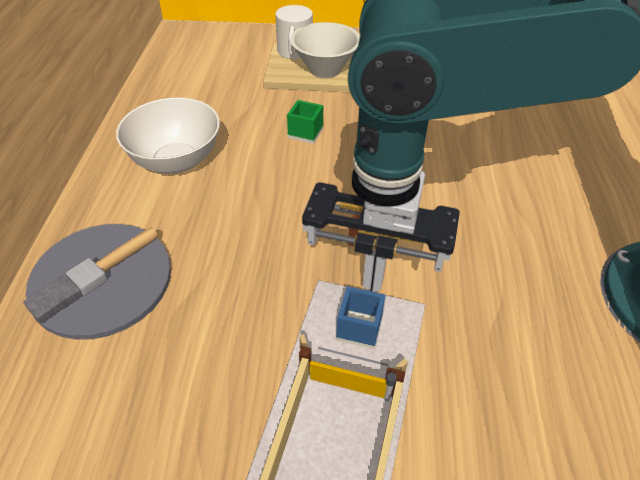

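Call:
{"api": "servo_tool", "payload": {"commands": [[0.004,-0.001,0.004,0,0],[0.002,0.01,0,0,0],[0.002,0.01,0,0,0],[0.002,0.01,0,0,0],[0.002,0.01,0,0,0],[0.002,0.01,0,0,0],[0.002,0.01,0,0,0],[0.002,0.01,0,0,0],[0.002,0.01,0,0,0],[0,0,0,0,0]]}}

```text
time_s: 8.55
position: [0.4571, 0.1059, 0.0244]
tcp_rot: [-2.422, -1.999, -0.001]
contact_force: [0.7, 0.6, -0.5]
opening: 0.0007
```

```bash
python3 st.py 7 wrist
```

```text
8.55 [0.4571 0.1059 0.0244] jaw -10.9 z [ 0.     0.001 -1.   ] lane -0.0687 -0.0025 F [ 0.7  0.6 -0.5] op 0.0007 j [0.11 0.02 1.81 0.   1.31 0.3 ]
```

View pics/wrist7.png

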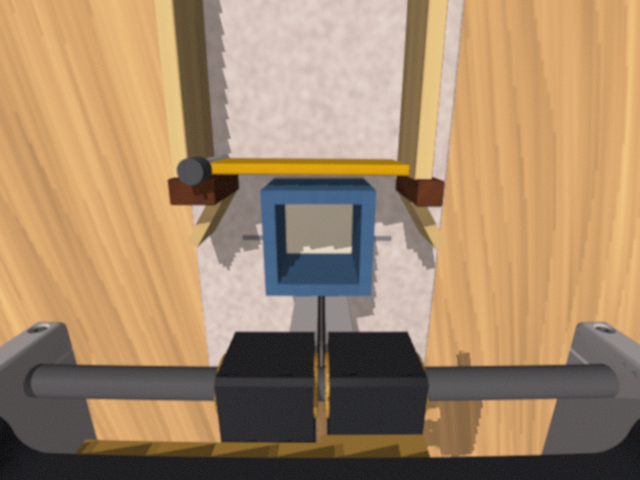

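The pot sits square in the gateway: rim pixels (262–375, 180–295), with the yellow leaf just ahead at row 166. Pushing on.

Call:
{"api": "servo_tool", "payload": {"commands": [[0.002,0.01,0,0,0],[0.002,0.01,0,0,0],[0.002,0.01,0,0,0],[0.002,0.01,0,0,0],[0.002,0.01,0,0,0],[0.002,0.01,0,0,0],[0.002,0.01,0,0,0],[0.002,0.01,0,0,0],[0.002,0.01,0,0,0],[0.002,0.01,0,0,0]]}}

```text
time_s: 9.6
position: [0.4771, 0.2052, 0.0245]
tcp_rot: [-2.424, -1.998, -0.0]
contact_force: [-1.0, -1.2, -0.2]
opening: 0.0005
```

```bash
python3 st.py 8 wrist
```

```text
9.6 [0.4771 0.2052 0.0245] jaw -11.0 z [ 0.  0. -1.] lane 0.0326 -0.0031 F [-1.  -1.2 -0.2] op 0.0005 j [0.3  0.13 1.7  0.   1.32 0.49]
```

View pics/wrist8.png

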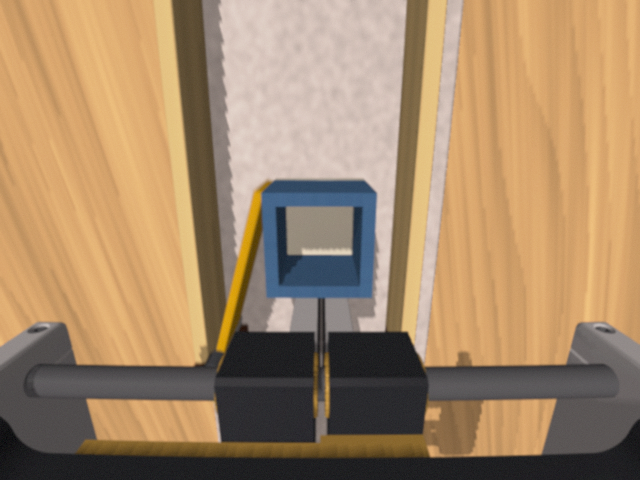

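The pot is upright and square in the pen, with the open leaf resting along its left side from (265,185) to (220,350). Continuing the push.

Call:
{"api": "servo_tool", "payload": {"commands": [[0.002,0.01,0,0,0],[0.002,0.01,0,0,0],[0.002,0.01,0,0,0],[0.002,0.01,0,0,0],[0.002,0.01,0,0,0],[0.002,0.01,0,0,0],[0.002,0.01,0,0,0],[0.001,0.007,0,0,0],[0.001,0.003,0,0,0],[0,0,0,0,0]]}}

```text
time_s: 10.65
position: [0.493, 0.2851, 0.0243]
tcp_rot: [-2.423, -1.999, -0.001]
contact_force: [-0.1, 0.0, 0.1]
opening: -0.0001
```

```bash
python3 st.py 9 wrist
```

```text
10.65 [0.493  0.2851 0.0243] jaw -11.0 z [ 0.     0.001 -1.   ] lane 0.114 -0.0034 F [-0.1  0.   0.1] op -0.0001 j [0.42 0.23 1.57 0.   1.34 0.62]
```

View pics/wrist9.png

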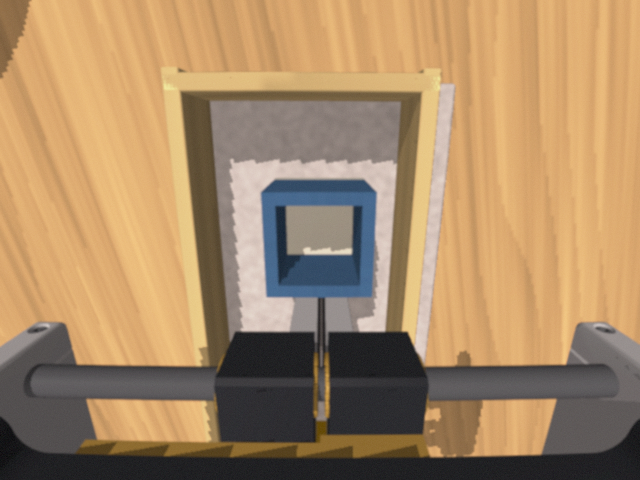

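The pot is well inside the pen, clear of the end wall, so I'll back off a little, lift out and look.

Call:
{"api": "servo_tool", "payload": {"commands": [[-0.001,-0.003,0,0,0],[0,0,0.02,0,0],[0,0,0.03,0,0],[0,0,0.04,0,0],[0,0,0.04,0,0],[0,-0.04,0.02,0,0],[0,-0.045,0,0,0],[0,-0.045,0,0,0],[0,-0.045,0,0,0],[0,-0.045,0,0,0]]}}

```text
time_s: 11.7
position: [0.4915, 0.0594, 0.1746]
tcp_rot: [2.424, 1.998, 0.001]
contact_force: [0.6, -0.3, 0.4]
opening: 0.0005
```

Call:
{"api": "servo_tool", "payload": {"commands": [[0,-0.045,0,0,0],[0,-0.045,0,0,0],[0,-0.04,0,0,0],[0,0,0,0,0],[0,0,0,0,0]]}}

```text
time_s: 12.2
position: [0.4916, -0.0694, 0.1743]
tcp_rot: [-2.426, -1.995, -0.001]
contact_force: [-0.6, 0.4, -0.4]
opening: 0.0003
```

```bash
python3 st.py 10 side top; python3 - <<'E'
from plant import r
from h import *
f=r.grab_frame("top")
cv2.imwrite("pics/crop10.png",cv2.resize(f["image"][190:345,30:300,::-1],None,fx=2.9,fy=2.9,interpolation=cv2.INTER_CUBIC))
o=np.load("lane.npy"); c,sn=np.cos(o[2]),np.sin(o[2])
for nm,lo,hi in [("blue",(100,110,40),(125,255,255)),("clay",(0,120,40),(12,255,255))]:
    k=blob(f,lo,hi)
    if k:
        p=np.array(cv2.minAreaRect(k[0])[0]); q=onz(f,[p],.062 if nm=="blue" else .05)[0]; w=q[:2]-o[:2]
        print(nm,p,q,"lane",w@[c,sn],w@[-sn,c])
E
```

```text
12.2 [ 0.4916 -0.0694  0.1743] jaw -11.2 z [-0.     0.001 -1.   ] lane -0.2341 -0.07 F [-0.6  0.4 -0.4] op 0.0003 j [-0.26 -0.02  1.55  0.    1.62 -0.06]
blue [ 89.72399902 252.76800537] [0.49753706 0.31191373 0.062     ] lane 0.14125657740774789 -0.002675392726445128
clay [357.34613037 284.76922607] [ 0.44337211 -0.10227734  0.05      ] lane -0.2756326065483774 -0.028971659430622063
```

View pics/crop10.png

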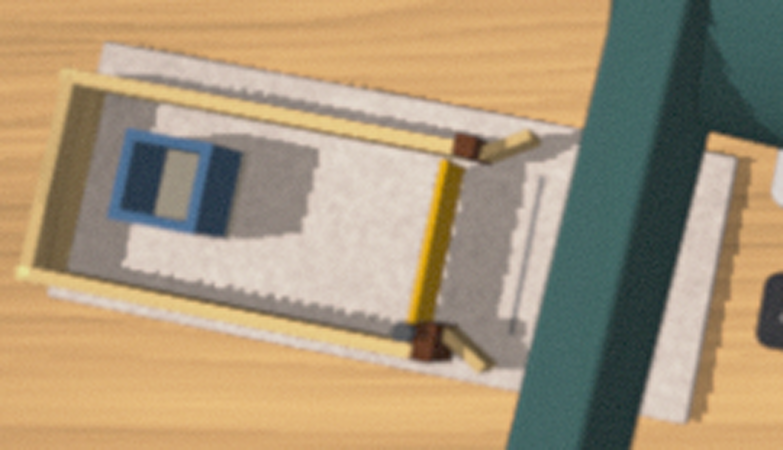

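View pics/side10.png

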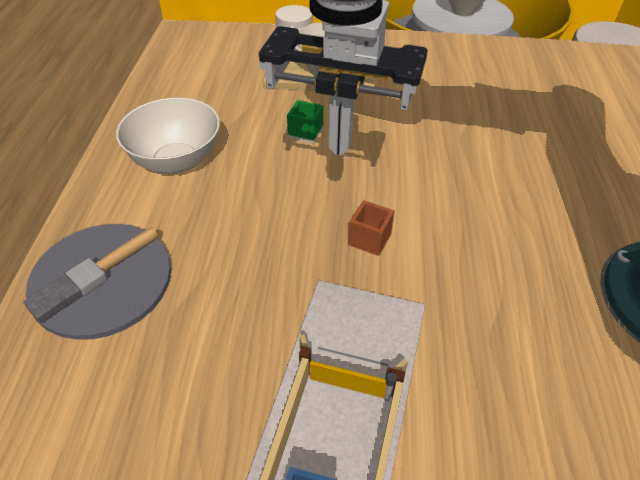

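The crop shows the pot upright in the pen at lane x ≈ 0.145, y ≈ -0.003, and the yellow leaf back at its shut-position pixels. In the side view the terracotta pot is at (371,228), as before. The top-view blob for it is 21 mm off, but the arm partly covers it there, so I trust the side view.

```bash
python3 - <<'E'
from plant import r
from h import *
import pickle
f=r.grab_frame("side"); g=pickle.load(open("f0.pkl","rb"))["side"]
for x in (g,f): print("clay side",cv2.minAreaRect(blob(x,(0,120,40),(12,255,255))[0])[0])
print(r.job_done())
E
```

```text
clay side (369.9000244140625, 227.3000030517578)
clay side (369.9000244140625, 227.3000030517578)
the job is handed in; nothing more can be done
None
```

The blue pot is standing upright in the pen with the flap shut behind it, and the job is handed in at about 12 s of the 45 s allowed. No verdict was reported.

I gripped the blue pot, stood it on the entry board at lane x ≈ -0.09 and let go. Then I pushed it through the flap with closed fingers and lifted the arm clear.

**Last checks:**
- **Pot:** it is upright at lane x ≈ 0.14–0.147, y ≈ -0.003, well past the 100 mm needed.
- **Flap:** the yellow leaf is back at the same pixels as when it was shut at the start.
- **Terracotta pot:** in the side view its pixels are identical before and after.
- **Arm:** it was well clear, with force readings under 1 N.

**One disagreement:** the last top-view measurement of the terracotta pot came out about 21 mm off, just over the 20 mm limit. The arm was partly covering the pot in that picture, so I discounted it in favour of the unobstructed side view.

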